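# Load the sampling carrier and leave the look-alikes

## Task

Load the carrier for the sampling round: stand the smaller brown bottle in the block with the large round pocket, the slim tall beaker in the block with the square pocket, and the smaller rubber bulb in the block with the small round pocket, each upright and down on the pocket's floor. Their look-alikes, the larger brown bottle, the squat beaker and the larger bulb, do not belong in it: leave them standing where they are, and knock nothing over.

Things in the scene. Friction and masses are not known exactly. Their poses are not given: they have to be found in the camera images.
- carrier: Shallow grey plastic carrier tray, fixed, 130 mm (x) by 376 mm (y), rim 20 mm high, floor 4 mm thick, with a low steel loop handle at each end (y). Origin in the centre of its underside, z up. Three white holder blocks stand in it in a row along its y, 118 mm apart, in an order that changes. Farther back than all these things, beyond x = 0.63 m, stand a retort stand (behind the carrier), a small cabinet and a shelf rack (to the right).
- block_large_round: White plastic holder block, 108 x 108 x 24 mm, standing fixed in the carrier; origin in the centre of its underside, z up, x and y along its sides (the same as the carrier's). In its middle, open at the top, is a round pocket 90 mm across, the largest of the three. The pocket is 18 mm deep, its floor 6 mm above the block's underside, so 10 mm above the bench; the block's top is 28 mm above the bench.
- block_square: White plastic holder block, 108 x 108 x 24 mm, standing fixed in the carrier; origin in the centre of its underside, z up, x and y along its sides (the same as the carrier's). In its middle, open at the top, is a square pocket 64 x 64 mm, the only square one. The pocket is 18 mm deep, its floor 6 mm above the block's underside, so 10 mm above the bench; the block's top is 28 mm above the bench.
- block_small_round: White plastic holder block, 108 x 108 x 24 mm, standing fixed in the carrier; origin in the centre of its underside, z up, x and y along its sides (the same as the carrier's). In its middle, open at the top, is a round pocket 62 mm across, the smaller of the two round ones. The pocket is 18 mm deep, its floor 6 mm above the block's underside, so 10 mm above the bench; the block's top is 28 mm above the bench.
- small_bottle: The smaller of the two brown glass reagent bottles on the bench, with a ground glass stopper that does not come off: 73 mm across, 150 mm high in all (the other is 168 mm), about 0.32 kg. The body's shoulder ends 108 mm above the underside; above it the neck, good to grip, widens upward from 28 mm across at 108 mm to 40 mm across at 132 mm, and the flat stopper head over it is about 40 mm across. Loose, stands upright on the bench; origin at the centre of its underside, z up.
- big_bottle: The larger of the two brown glass reagent bottles on the bench: 79 mm across, 168 mm high, shoulder up to 122 mm, neck 31 mm across widening upward to 43 mm. Does not belong in the carrier. Loose, stands upright on the bench; origin at the centre of its underside, z up.
- slim_beaker: Slim, tall glass beaker with a small spout, 111 mm high, rim 43 mm wide (x) and 51 mm (y, along which the spout lies); wall 38 mm wide (x) from 10 to 100 mm height. Empty, about 0.05 kg. In y the wall runs from -18 to +23 mm, so its middle lies about 3 mm to +y of the origin. Grip it across the outside, along its x, 60 to 95 mm above its underside. Loose, stands upright on the bench; origin at the centre of its underside, z up.
- squat_beaker: Squat, wide glass beaker with a spout, 71 mm high, 62 mm (x) by 70 mm (y). Does not belong in the carrier. Loose, stands upright on the bench; origin at the centre of its underside, z up.
- small_bulb: The smaller of the two brown rubber suction bulbs on the bench: 44 mm across and 89 mm high (the other is 103 mm), a round belly below and a neck above that leans to one side. About 0.03 kg; rigid here. Its belly tapers upward like a cone; grip it across the belly 40 to 50 mm above its underside. Loose, stands upright on the bench; origin at the centre of its underside, z up.
- big_bulb: The larger of the two brown rubber suction bulbs on the bench: 51 mm across and 103 mm high, with a straight neck. Does not belong in the carrier. Loose, stands upright on the bench; origin at the centre of its underside, z up.

How it is judged:
At the end, for the whole second after the job is handed in: Small bottle, slim beaker and small bulb stand in their pockets (within 15, 24, 18 mm of the block's axis), at most 7 mm off the pocket floor, tilted under 0.15 (bulb 0.3) rad; the big bottle, squat beaker and big bulb stand (tilt under 0.3) within 30 mm of their starts; all at rest (horizontal distance between small_bottle and block_large_round below 0.015 m and z of small_bottle in the frame of block_large_round below 0.013 m and angle between each of small_bottle, slim_beaker's own z axis and vertical below 0.15 rad and linear speed of each of small_bottle, slim_beaker, small_bulb, big_bottle, squat_beaker, big_bulb below 0.02 m/s and horizontal distance between slim_beaker and block_square below 0.024 m and z of slim_beaker in the frame of block_square below 0.013 m and horizontal distance between small_bulb and block_small_round below 0.018 m and z of small_bulb in the frame of block_small_round below 0.013 m and angle between each of small_bulb, big_bottle, squat_beaker, big_bulb's own z axis and vertical below 0.3 rad and distance of each of big_bottle, squat_beaker, big_bulb from where it was at the start of the episode below 0.03 m); the robot touches nothing.
It fails at once if a look-alike is moved by more than 30 mm (distance of any of big_bottle, squat_beaker, big_bulb from where it was at the start of the episode above 0.03 m).
It fails at once if a bottle, beaker or bulb is knocked over (tilted by more than 0.8 rad) (angle between any of small_bottle, slim_beaker, small_bulb, big_bottle, squat_beaker, big_bulb's own z axis and vertical above 0.8 rad).
It also fails if it takes over 99 s, if anything falls off the work surface, if the arm or the gripper's body presses on something with over 40 N, if the wrist force passes 120 N, or if a joint passes its speed limit or range.

## Robot

A 6-joint arm with a two-finger parallel gripper is mounted at the origin on a cart in front of the work surface, level with it; the furniture and walls round the work are solid. World frame = base frame: x ahead of the robot, y to its left, z up, the work surface at z = 0. Lengths are in m, angles in rad, forces in N, time in s.
With the tool pointing down it reaches from about 0.4 to 0.825 m from the base axis. Payload 7 kg.
Tool frame: the origin (TCP) lies on the centre line of the jaws, within the pads' length; the fingertips stand 22 mm ahead of it and the grasp point (between the pads) lies 3 mm ahead of it (arm.tcp_to_tips is the distance from the TCP to the fingertips, in m); z points along the fingers, y is the line along which they close (so a half turn about z gives the same grasp; the last joint's range is limited). The gripper opens to 88 mm and grips with 3 to 60 N. Pads are 19 mm wide; open, the fingers measure 130 mm over their backs; the gripper's body (78 mm by 193 mm) begins 47 mm behind the grasp point.
Start: joints at [-0.939, 0.359, 0.012, 0, -1.224, -0.288], TCP at [0.227, -0.635, 0.249] pointing down, gripper open.
Joint ranges: [-3.07, 3.07], [-1.43, 2.12], [-1.02, 1.25], [-3.03, 1.67], [-3.05, -0], [-3.03, 3.03]. Speed limits (rad/s): [2.39, 2.39, 3.01, 3.14, 3.14, 3.14].

## Interface

Orientations are given as [roll, pitch, yaw] about the fixed x, y, z axes, in that order (R = Rz(yaw) Ry(pitch) Rx(roll)).
In Python, from station import arm gives the robot as it stands.
- The arm moves only by the tool jog_arm, never from a script. Its argument "targets" is a list of rows, each an object of numbers: "dx", "dy", "dz": the shift along the tool's x, y, z in mm; "rx", "ry", "rz": the turn, a rotation vector about the tool's x, y, z in rad; "gripper": the closure, from 0 (fully open) to 1 (shut). In form: [{"dx": .., "dy": .., "dz": .., "rx": .., "ry": .., "rz": .., "gripper": ..}, ...]. A call has exactly 8 rows; each row is the pose to reach, as a shift and turn from the pose commanded when the call began, along the tool's axes at that moment; what a row does not reach only later rows make up. A row lasts 1/12 s, in which the tool goes at most 41.7 mm and 7.16 degrees, less where a joint would pass 70% of its speed; a pose out of reach is approached as far as the arm can. A call with a gripper value outside its range is refused whole. The fingers move at their own pace and stop on an object; "force" is the grip in N (left out, the last holds). Time passes only in rows, so rows that repeat a pose let the fingers close, or fill a call up. It gives the time, the measured TCP pose, the force, the opening and the grip force at its end, in the units of the state.
- arm.get_state(): the state, without advancing time (a new reading comes with each control period).
- arm.grab_frame(name): name is "scene" or "side" or "wrist"; returns a dict with "frame" (384x512x3 uint8, red, green, blue), "z_map" (384x512 float32, m along the optical axis (not along the pixel's ray), 0 where there is no reading), "fx", "fy", "cx", "cy" (pixels), "view" (4x4, takes a point from world to camera coordinates). Camera axes: x right, y down, z forward; pixel columns grow to the right and rows downward; lengths in m; the calibration is good to about 2 mm. A picture is of the moment at which its call begins.
- arm.job_done(): hands the job in; it is judged then, once.
The state is a dict: "t": time; "q": joint angles; "qd": joint speeds; "joint_efforts": joint torques, N m; "eef_pos": TCP position; "ee_rot": TCP orientation; "force": force on the tool from outside, world axes, zero at the start; "moment": the same for the moment, N m; "width": finger opening in m; "gripper_force": force on a finger pad.
Only numpy, scipy, OpenCV 4.12 (cv2) and the standard library are available. Lean on these libraries where they do the work, as an engineer would, in place of code of your own. Each camera call takes 0.05 s, during which the arm holds its last target. There are 200 camera calls.

## Working session

There is one attempt and no reset: what is moved stays moved. The work goes in short steps, Python scripts to look and compute and a tool call to move; the robot and the scene stay as the last step left them, time stands still between calls to the robot, and variables do not carry over. Pictures are saved under pics/ and viewed, at most 14 in all, crops included, and the job is handed in when it is done.

Besides the shell and the picture viewer there is one more tool, called after "Call:" by a JSON object that holds its "api" and its "payload", one argument or row to a line. jog_arm: Moves the arm, as the interface text tells. Its arguments: {"type":"object","properties":{"targets":{"type":"array","items":{"type":"object","properties":{"dx":{"type":"number"},"dy":{"type":"number"},"dz":{"type":"number"},"rx":{"type":"number"},"ry":{"type":"number"},"rz":{"type":"number"},"gripper":{"type":"number"}}}},"force":{"type":"number"}},"required":["targets"]}

```bash
mkdir -p pics; cat > h.py <<'E'
import numpy as np, cv2
from station import arm
def grab(n,save=None):
    f=arm.grab_frame(n)
    if save: cv2.imwrite('pics/'+save,cv2.cvtColor(f['frame'],cv2.COLOR_RGB2BGR))
    np.savez('/tmp/'+n,**{k:np.asarray(v) for k,v in f.items()})
    return f
def world(f,u,v,d):
    p=np.array([(u-f['cx'])/f['fx']*d,(v-f['cy'])/f['fy']*d,d,1.])
    return (np.linalg.inv(f['view'])@p)[:3]
def cloud(f):
    v,u=np.mgrid[:384,:512]; d=f['z_map']
    P=np.stack([(u-f['cx'])/f['fx']*d,(v-f['cy'])/f['fy']*d,d,np.ones_like(d)],-1)
    return (P@np.linalg.inv(f['view']).T)[...,:3]
def onz(f,u,v,z):
    a=world(f,u,v,0.);b=world(f,u,v,1.);return a+(b-a)*(z-a[2])/(b[2]-a[2])
E
python3 - <<'E'
from h import *
for n in('scene','side','wrist'):
    f=grab(n,n+'0.png'); print(n,np.linalg.inv(f['view'])[:3].round(3).tolist(),f['fx'])
a=[cv2.imread(f'pics/{n}0.png') for n in('scene','side')]
s=arm.get_state();print(s['t'],s['eef_pos'],s['ee_rot'],s['width'],s['force'])
E
```

```text
scene [[-0.879, -0.344, 0.331, 0.088], [-0.477, 0.65, -0.591, 0.752], [-0.012, -0.677, -0.736, 0.948]] 432.79887731032045
side [[-0.891, -0.192, 0.41, -0.01], [-0.453, 0.364, -0.814, 1.017], [0.007, -0.911, -0.412, 0.541]] 465.78315922533875
wrist [[-0.337, 0.902, 0.27, 0.154], [0.941, 0.323, 0.097, -0.661], [0.001, 0.287, -0.958, 0.386]] 276.57570513526866
0.15 [ 0.22737078 -0.63520037  0.24782897] [ 3.14032005e+00 -1.50950958e-04 -2.79791864e+00] 0.08773102254587983 [-0.07616126  0.45167663 -0.11324013]
```

View pics/scene0.png

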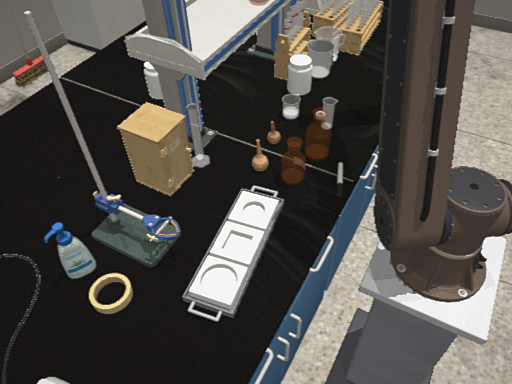

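View pics/side0.png

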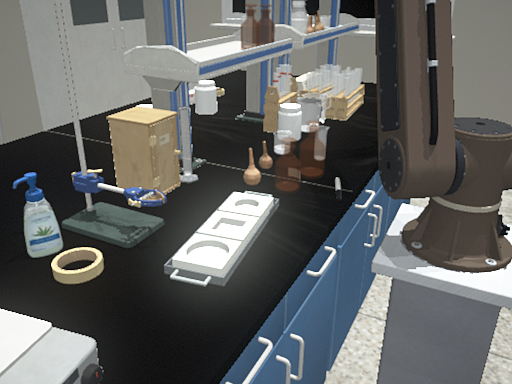

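The scene view shows the bottles at about (293,160) and (318,135), the bulbs at (260,155) and (274,132), the squat beaker at (291,105) and the slim beaker at (329,112). The blocks, from near to far along the tray, are large round (220,280), square (238,242) and small round (257,208).

```bash
python3 - <<'E'
from h import *
L=dict(np.load('/tmp/scene.npz')); C=cloud(L)
for nm,u0,u1,v0,v1 in [('botA',281,306,136,187),('botB',305,332,108,160),('bulbA',250,270,138,172),('bulbB',266,282,120,145),('squat',281,301,94,120),('slim',321,338,95,130)]:
    P=C[v0:v1,u0:u1].reshape(-1,3); P=P[(P[:,2]>0.02)&(P[:,2]<0.25)&(P[:,0]<0.9)]
    if len(P)<5: print(nm,len(P)); continue
    print(nm,len(P),'zmax',P[:,2].max().round(3),'pct x',np.percentile(P[:,0],[2,50,98]).round(3),'y',np.percentile(P[:,1],[2,50,98]).round(3))
    top=P[P[:,2]>P[:,2].max()-0.012];print('  top',top.mean(0).round(3),len(top))
print('carrier')
H=C[...,2];m=(np.abs(H-0.028)<0.006)&(L['frame'].min(2)>150)&(C[...,0]<0.75)&(C[...,1]>-0.3)
m=m.astype(np.uint8)
m[:170]=0
cs,h=cv2.findContours(m,cv2.RETR_CCOMP,cv2.CHAIN_APPROX_NONE)
for c,k in zip(cs,h[0]):
    if cv2.contourArea(c)<150: continue
    p=np.array([onz(L,u,v,.028)[:2] for u,v in c[:,0].astype(float)])*1000
    print(k[3],len(c),c[:,0].mean(0),cv2.minAreaRect(p.astype(np.float32)))
big=cv2.resize(L['frame'][80:200,230:390],None,fx=5,fy=5,interpolation=cv2.INTER_CUBIC)
cv2.imwrite('pics/crop.png',big[...,::-1])
E
```

```text
botA 885 zmax 0.153 pct x [0.423 0.45  0.484] y [-0.201 -0.077 -0.058]
  top [ 0.457 -0.091  0.148] 136
botB 1076 zmax 0.171 pct x [0.399 0.432 0.467] y [-0.357 -0.21  -0.189]
  top [ 0.436 -0.226  0.166] 133
bulbA 244 zmax 0.107 pct x [0.544 0.565 0.586] y [-0.104 -0.083 -0.064]
  top [ 0.576 -0.095  0.1  ] 13
bulbB 130 zmax 0.092 pct x [0.567 0.584 0.601] y [-0.231 -0.209 -0.199]
  top [ 0.588 -0.207  0.086] 10
squat 342 zmax 0.074 pct x [0.569 0.597 0.625] y [-0.402 -0.359 -0.339]
  top [ 0.599 -0.374  0.067] 79
slim 381 zmax 0.17 pct x [0.413 0.446 0.478] y [-0.386 -0.351 -0.214]
  top [ 0.426 -0.23   0.166] 62
carrier
-1 107 [109.13084112 290.5046729 ] ((667.9408569335938, 470.80633544921875), (91.76006317138672, 91.17462158203125), 78.10906982421875)
5 112 [109.1875     290.50892857] ((667.8356323242188, 471.881591796875), (83.76421356201172, 84.15373992919922), 36.43217086791992)
-1 152 [218.23684211 279.80921053] ((454.9180908203125, 322.5304260253906), (109.91846466064453, 109.55237579345703), 8.11093521118164)
17 101 [217.67326733 279.23762376] ((456.3420715332031, 322.8410949707031), (91.21761322021484, 91.64065551757812), 78.13434600830078)
-1 138 [236.83333333 242.34782609] ((471.7056884765625, 205.9554901123047), (110.21342468261719, 109.60478973388672), 8.402668952941895)
26 82 [236.87804878 242.26829268] ((471.5322265625, 206.65394592285156), (67.64937591552734, 68.3886947631836), 7.77976655960083)
-1 128 [253.2578125 209.5625   ] ((488.3546142578125, 89.25001525878906), (109.89279174804688, 110.02840423583984), 8.100701332092285)
33 57 [253.21052632 209.54385965] ((486.9779968261719, 90.23478698730469), (64.76203918457031, 62.37569046020508), 82.08261108398438)
```

View pics/crop.png

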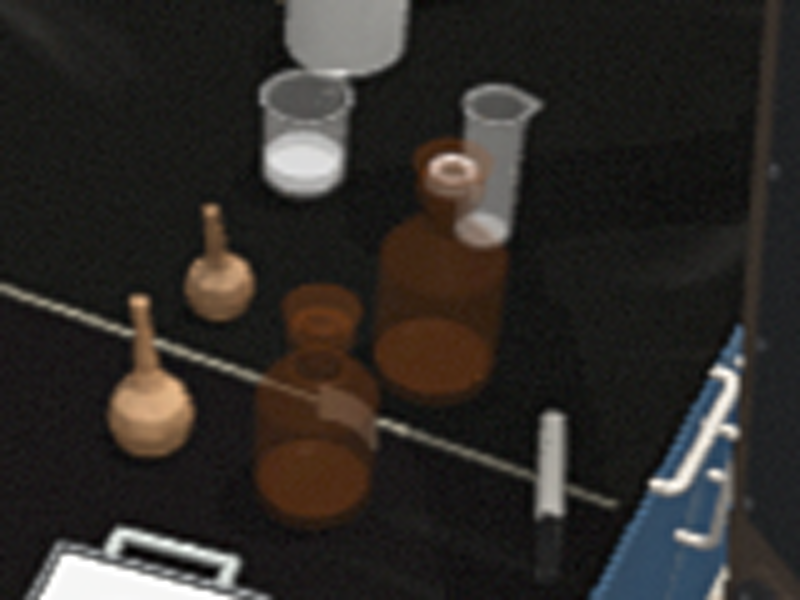

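View pics/wrist0.png

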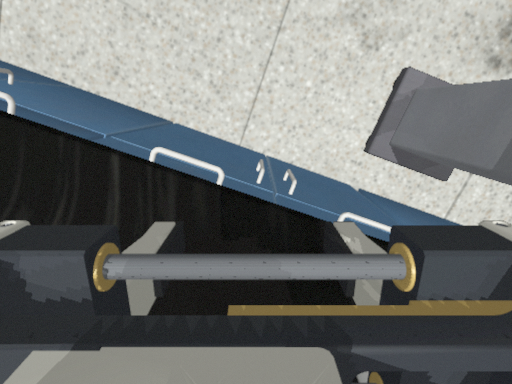

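```bash
cat >> h.py <<'E'
from scipy.spatial.transform import Rotation as R
def move(x,y,z,yaw):
    s=arm.get_state(); r=R.from_euler('xyz',s['ee_rot'])
    d=r.inv().apply(np.array([x,y,z])-s['eef_pos'])*1000
    v=(r.inv()*R.from_euler('xyz',[np.pi,0,yaw])).as_rotvec()
    print('d',d.round(1),'r',v.round(4),'|d|',np.linalg.norm(d).round(0),'t',round(s['t'],2),'pos',np.round(s['eef_pos'],4),'rot',np.round(s['ee_rot'],3),'w',round(s['width'],4))
E
python3 -c "
from h import *
move(.42,-.37,.28,-2.7)"
```

```text
d [-270.7  184.8  -32. ] r [ 0.0013 -0.0001 -0.0979] |d| 329.0 t 0.15 pos [ 0.2274 -0.6352  0.2478] rot [ 3.14  -0.    -2.798] w 0.0877
```

Call:
{"api": "jog_arm", "payload": {
  "targets": [
    {"dx": -34,"dy": 23,"dz": -10,"rz": -0.02,"gripper": 0},
    {"dx": -68,"dy": 46,"dz": -20,"rz": -0.03,"gripper": 0},
    {"dx": -102,"dy": 69,"dz": -32,"rz": -0.05,"gripper": 0},
    {"dx": -136,"dy": 93,"dz": -32,"rz": -0.07,"gripper": 0},
    {"dx": -170,"dy": 116,"dz": -32,"rz": -0.1,"gripper": 0},
    {"dx": -204,"dy": 139,"dz": -32,"rz": -0.1,"gripper": 0},
    {"dx": -238,"dy": 162,"dz": -32,"rz": -0.1,"gripper": 0},
    {"dx": -271,"dy": 185,"dz": -32,"rz": -0.1,"gripper": 0}
  ]
}}

```text
invalid input at $.targets[0]: expected keys dx, dy, dz, rx, ry, rz, gripper
```

```bash
python3 -c "
from h import *
f=grab('wrist','w1.png');move(.42,-.37,.28,-2.7)"
```

```text
d [-270.7  184.9  -31.9] r [ 0.0011 -0.0001 -0.0979] |d| 329.0 t 0.2 pos [ 0.2274 -0.6352  0.248 ] rot [ 3.141 -0.    -2.798] w 0.0878
```

View pics/w1.png

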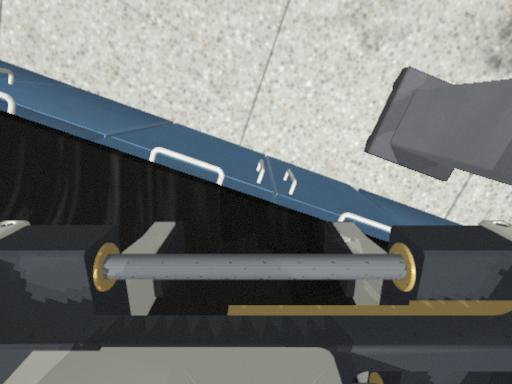

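The call was refused because a row needs all seven keys, so the arm did not move and the picture is unchanged.

Call:
{"api": "jog_arm", "payload": {
  "targets": [
    {"dx": -34,"dy": 23,"dz": -10,"rx": 0,"ry": 0,"rz": -0.02,"gripper": 0},
    {"dx": -68,"dy": 46,"dz": -20,"rx": 0,"ry": 0,"rz": -0.03,"gripper": 0},
    {"dx": -102,"dy": 69,"dz": -32,"rx": 0,"ry": 0,"rz": -0.05,"gripper": 0},
    {"dx": -136,"dy": 93,"dz": -32,"rx": 0,"ry": 0,"rz": -0.07,"gripper": 0},
    {"dx": -170,"dy": 116,"dz": -32,"rx": 0,"ry": 0,"rz": -0.1,"gripper": 0},
    {"dx": -204,"dy": 139,"dz": -32,"rx": 0,"ry": 0,"rz": -0.1,"gripper": 0},
    {"dx": -238,"dy": 162,"dz": -32,"rx": 0,"ry": 0,"rz": -0.1,"gripper": 0},
    {"dx": -271,"dy": 185,"dz": -32,"rx": 0,"ry": 0,"rz": -0.1,"gripper": 0}
  ]
}}

```text
t: 0.87
eef_pos: [0.4211, -0.3681, 0.2807]
ee_rot: [-3.141, 0.0, -2.698]
force: [1.2, -0.6, 0.2]
width: 0.0876
gripper_force: 0.0
```

```bash
python3 -c "
from h import *
f=grab('wrist','w1.png');move(.42,-.37,.28,-2.7)"
```

```text
d [ 6.7 -3.5  0.7] r [-0.0001  0.0022  0.0049] |d| 8.0 t 0.92 pos [ 0.4245 -0.3639  0.2807] rot [-3.142e+00  2.000e-03 -2.695e+00] w 0.0878
```

View pics/w1.png

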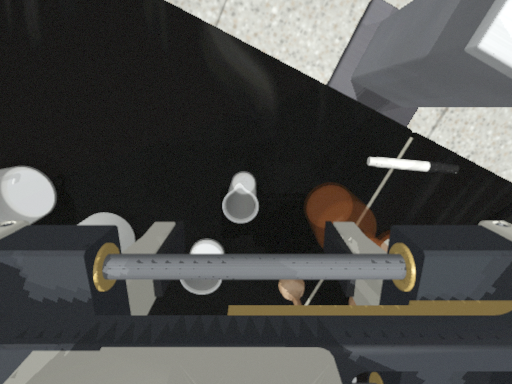

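The wrist view shows the slim beaker's rim centred at about (241,206). The spout points up the image, along tool +x, so the present yaw already suits the grip. I'll measure it.

```bash
python3 - <<'E'
from h import *
f=dict(np.load('/tmp/wrist.npz')); C=cloud(f)
g=f['frame'].max(2); 
m=np.zeros((384,512),np.uint8); m[165:225,215:266]=(g[165:225,215:266]>55)
P=C[m>0]
print('cloud z pct',np.percentile(P[:,2],[2,50,90,98]).round(3))
T=P[(P[:,2]>.1)&(P[:,2]<.12)]; print('rim',len(T),T.min(0).round(3),T.max(0).round(3),T.mean(0).round(3))
ys,xs=np.nonzero(m); 
for r in range(166,224,4):
    c=np.nonzero(m[r])[0]; 
    if len(c): print(r,c.min(),c.max(),end='; ')
for uv in [(241,206),(223,206),(259,206),(241,222),(241,184)]: print(uv,onz(f,*uv,.111).round(4))
big=cv2.resize(f['frame'][160:235,200:300],None,fx=7,fy=7,interpolation=cv2.INTER_CUBIC)
cv2.imwrite('pics/crop2.png',big[...,::-1])
E
```

```text
cloud z pct [0.001 0.077 0.111 0.112]
rim 460 [ 0.435 -0.389  0.1  ] [ 0.481 -0.346  0.113] [ 0.462 -0.368  0.109]
174 235 252; 178 232 254; 182 231 255; 186 229 255; 190 228 256; 194 226 256; 198 223 256; 202 222 258; 206 222 258; 210 222 258; 214 224 256; 218 227 253; 222 233 247; (241, 206) [ 0.4599 -0.3662  0.111 ]
(223, 206) [ 0.469  -0.3854  0.111 ]
(259, 206) [ 0.4507 -0.3469  0.111 ]
(241, 222) [ 0.4785 -0.3576  0.111 ]
(241, 184) [ 0.4353 -0.3774  0.111 ]
```

View pics/crop2.png

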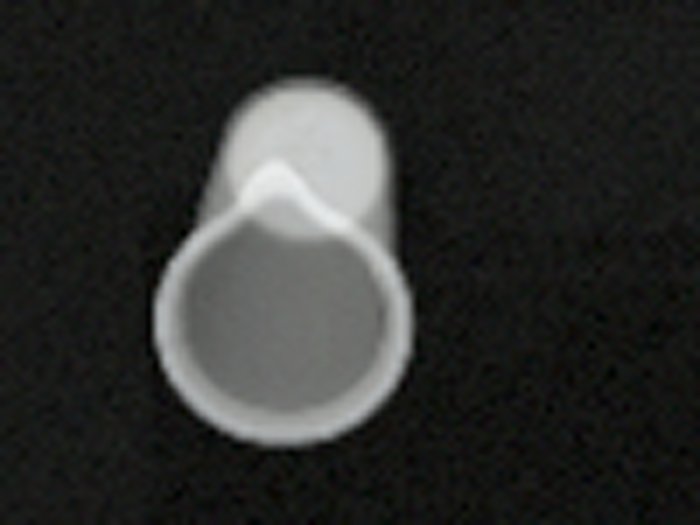

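Rim circle centre is at (240.4,206.4), which is world (0.460,-0.366), with the rim at z 0.111 as expected.

```bash
python3 -c "
from h import *
move(.460,-.3665,.15,-2.7)"
```

```text
d [-30.6 -17.6 130.8] r [-0.0001  0.0022  0.0049] |d| 136.0 t 0.92 pos [ 0.4245 -0.3639  0.2807] rot [-3.142e+00  2.000e-03 -2.695e+00] w 0.0878
```

Call:
{"api": "jog_arm", "payload": {
  "targets": [
    {"dx": -15,"dy": -9,"dz": 20,"rx": 0,"ry": 0,"rz": 0,"gripper": 0},
    {"dx": -31,"dy": -18,"dz": 40,"rx": 0,"ry": 0,"rz": 0,"gripper": 0},
    {"dx": -31,"dy": -18,"dz": 70,"rx": 0,"ry": 0,"rz": 0,"gripper": 0},
    {"dx": -31,"dy": -18,"dz": 100,"rx": 0,"ry": 0,"rz": 0,"gripper": 0},
    {"dx": -31,"dy": -18,"dz": 110,"rx": 0,"ry": 0,"rz": 0,"gripper": 0},
    {"dx": -31,"dy": -18,"dz": 110,"rx": 0,"ry": 0,"rz": 0,"gripper": 0},
    {"dx": -31,"dy": -18,"dz": 110,"rx": 0,"ry": 0,"rz": 0,"gripper": 0},
    {"dx": -31,"dy": -18,"dz": 110,"rx": 0,"ry": 0,"rz": 0,"gripper": 0}
  ]
}}

```text
t: 1.58
eef_pos: [0.4569, -0.3737, 0.1725]
ee_rot: [-3.139, 0.001, -2.698]
force: [-0.1, 0.2, 0.6]
width: 0.0874
gripper_force: 0.0
```

```bash
python3 -c "
from h import *
move(.460,-.3665,.088,-2.68)"
```

```text
d [-5.8  5.3 84.5] r [-0.0023  0.0013 -0.0176] |d| 85.0 t 1.58 pos [ 0.4569 -0.3737  0.1725] rot [-3.139e+00  1.000e-03 -2.698e+00] w 0.0874
```

Call:
{"api": "jog_arm", "payload": {
  "targets": [
    {"dx": -6,"dy": 5,"dz": 5,"rx": 0,"ry": 0,"rz": -0.02,"gripper": 0},
    {"dx": -6,"dy": 5,"dz": 30,"rx": 0,"ry": 0,"rz": -0.02,"gripper": 0},
    {"dx": -6,"dy": 5,"dz": 55,"rx": 0,"ry": 0,"rz": -0.02,"gripper": 0},
    {"dx": -6,"dy": 5,"dz": 75,"rx": 0,"ry": 0,"rz": -0.02,"gripper": 0},
    {"dx": -6,"dy": 5,"dz": 84,"rx": 0,"ry": 0,"rz": -0.02,"gripper": 0},
    {"dx": -6,"dy": 5,"dz": 84,"rx": 0,"ry": 0,"rz": -0.02,"gripper": 0},
    {"dx": -6,"dy": 5,"dz": 84,"rx": 0,"ry": 0,"rz": -0.02,"gripper": 0.3},
    {"dx": -6,"dy": 5,"dz": 84,"rx": 0,"ry": 0,"rz": -0.02,"gripper": 0.4}
  ]
}}

```text
t: 2.25
eef_pos: [0.4604, -0.3662, 0.0882]
ee_rot: [-3.14, 0.001, -2.677]
force: [0.5, -0.3, 0.7]
width: 0.0793
gripper_force: 0.0
```

Call:
{"api": "jog_arm", "payload": {
  "targets": [
    {"dx": 0,"dy": 0,"dz": 0,"rx": 0,"ry": 0,"rz": 0,"gripper": 0.5},
    {"dx": 0,"dy": 0,"dz": 0,"rx": 0,"ry": 0,"rz": 0,"gripper": 0.6},
    {"dx": 0,"dy": 0,"dz": 0,"rx": 0,"ry": 0,"rz": 0,"gripper": 0.7},
    {"dx": 0,"dy": 0,"dz": 0,"rx": 0,"ry": 0,"rz": 0,"gripper": 0.8},
    {"dx": 0,"dy": 0,"dz": 0,"rx": 0,"ry": 0,"rz": 0,"gripper": 1},
    {"dx": 0,"dy": 0,"dz": 0,"rx": 0,"ry": 0,"rz": 0,"gripper": 1},
    {"dx": 0,"dy": 0,"dz": 0,"rx": 0,"ry": 0,"rz": 0,"gripper": 1},
    {"dx": 0,"dy": 0,"dz": 0,"rx": 0,"ry": 0,"rz": 0,"gripper": 1}
  ],
  "force": 12
}}

```text
t: 2.92
eef_pos: [0.4594, -0.3659, 0.0867]
ee_rot: [-3.141, 0.0, -2.678]
force: [0.1, 0.5, 0.5]
width: 0.0412
gripper_force: 12.0
```

Call:
{"api": "jog_arm", "payload": {
  "targets": [
    {"dx": 0,"dy": 0,"dz": -10,"rx": 0,"ry": 0,"rz": 0,"gripper": 1},
    {"dx": 0,"dy": 0,"dz": -30,"rx": 0,"ry": 0,"rz": 0,"gripper": 1},
    {"dx": 0,"dy": 0,"dz": -60,"rx": 0,"ry": 0,"rz": 0,"gripper": 1},
    {"dx": 0,"dy": 0,"dz": -95,"rx": 0,"ry": 0,"rz": 0,"gripper": 1},
    {"dx": 0,"dy": 0,"dz": -130,"rx": 0,"ry": 0,"rz": 0,"gripper": 1},
    {"dx": 0,"dy": 0,"dz": -165,"rx": 0,"ry": 0,"rz": 0,"gripper": 1},
    {"dx": 0,"dy": 0,"dz": -195,"rx": 0,"ry": 0,"rz": 0,"gripper": 1},
    {"dx": 0,"dy": 0,"dz": -210,"rx": 0,"ry": 0,"rz": 0,"gripper": 1}
  ]
}}

```text
t: 3.58
eef_pos: [0.4599, -0.3665, 0.3021]
ee_rot: [-3.137, 0.003, -2.677]
force: [0.9, 0.9, 0.2]
width: 0.0408
gripper_force: 12.0
```

```bash
python3 -c "
from h import *
move(.4715,.206,.297,-2.68); print(arm.get_state()['q'])
L=dict(np.load('/tmp/scene.npz'));C=cloud(L)
for nm,u0,u1,v0,v1,zl in [('botA',281,306,136,187,.14),('botB',305,325,108,160,.16),('bulbB',266,282,120,145,.0)]:
    P=C[v0:v1,u0:u1].reshape(-1,3);P=P[(P[:,2]>zl)&(P[:,2]<.18)&(P[:,0]<.65)];print(nm,P.min(0).round(3),P.max(0).round(3))
"
```

```text
d [-266.6  506.8    3.4] r [-0.005   0.0032  0.0026] |d| 573.0 t 3.58 pos [ 0.4599 -0.3665  0.3021] rot [-3.137e+00  3.000e-03 -2.677e+00] w 0.0408
[-3.39863183e-01  1.82855182e-01 -1.06978605e-01  1.26232148e-03
 -1.27512078e+00 -7.67153119e-01]
botA [ 0.437 -0.113  0.142] [ 0.478 -0.07   0.153]
botB [ 0.42  -0.25   0.161] [ 0.461 -0.205  0.171]
bulbB [ 0.561 -0.326  0.   ] [ 0.649 -0.196  0.092]
```

Call:
{"api": "jog_arm", "payload": {
  "targets": [
    {"dx": -10,"dy": 19,"dz": 0,"rx": 0,"ry": 0,"rz": 0,"gripper": 1},
    {"dx": -26,"dy": 49,"dz": 0,"rx": 0,"ry": 0,"rz": 0,"gripper": 1},
    {"dx": -43,"dy": 81,"dz": 0,"rx": 0,"ry": 0,"rz": 0,"gripper": 1},
    {"dx": -60,"dy": 113,"dz": 0,"rx": 0,"ry": 0,"rz": 0,"gripper": 1},
    {"dx": -77,"dy": 146,"dz": 0,"rx": 0,"ry": 0,"rz": 0,"gripper": 1},
    {"dx": -94,"dy": 178,"dz": 0,"rx": 0,"ry": 0,"rz": 0,"gripper": 1},
    {"dx": -111,"dy": 210,"dz": 0,"rx": 0,"ry": 0,"rz": 0,"gripper": 1},
    {"dx": -128,"dy": 243,"dz": 0,"rx": 0,"ry": 0,"rz": 0,"gripper": 1}
  ]
}}

```text
t: 4.25
eef_pos: [0.4644, -0.0897, 0.2973]
ee_rot: [-3.141, 0.001, -2.678]
force: [1.2, 0.5, -0.4]
width: 0.0409
gripper_force: 12.0
```

Call:
{"api": "jog_arm", "payload": {
  "targets": [
    {"dx": -17,"dy": 32,"dz": 0,"rx": 0,"ry": 0,"rz": 0,"gripper": 1},
    {"dx": -34,"dy": 64,"dz": 0,"rx": 0,"ry": 0,"rz": 0,"gripper": 1},
    {"dx": -51,"dy": 97,"dz": 0,"rx": 0,"ry": 0,"rz": 0,"gripper": 1},
    {"dx": -68,"dy": 129,"dz": 0,"rx": 0,"ry": 0,"rz": 0,"gripper": 1},
    {"dx": -85,"dy": 162,"dz": 0,"rx": 0,"ry": 0,"rz": 0,"gripper": 1},
    {"dx": -105,"dy": 200,"dz": 0,"rx": 0,"ry": 0,"rz": 0,"gripper": 1},
    {"dx": -124,"dy": 237,"dz": 0,"rx": 0,"ry": 0,"rz": 0,"gripper": 1},
    {"dx": -138,"dy": 263,"dz": 0,"rx": 0,"ry": 0,"rz": 0,"gripper": 1}
  ]
}}

```text
t: 4.92
eef_pos: [0.4702, 0.2085, 0.2974]
ee_rot: [3.141, 0.001, -2.677]
force: [0.3, -0.2, 0.1]
width: 0.0409
gripper_force: 12.0
```

Call:
{"api": "jog_arm", "payload": {
  "targets": [
    {"dx": 0,"dy": 0,"dz": 20,"rx": 0,"ry": 0,"rz": 0,"gripper": 1},
    {"dx": 0,"dy": 0,"dz": 50,"rx": 0,"ry": 0,"rz": 0,"gripper": 1},
    {"dx": 0,"dy": 0,"dz": 80,"rx": 0,"ry": 0,"rz": 0,"gripper": 1},
    {"dx": 0,"dy": 0,"dz": 110,"rx": 0,"ry": 0,"rz": 0,"gripper": 1},
    {"dx": 0,"dy": 0,"dz": 130,"rx": 0,"ry": 0,"rz": 0,"gripper": 1},
    {"dx": 0,"dy": 0,"dz": 140,"rx": 0,"ry": 0,"rz": 0,"gripper": 1},
    {"dx": 0,"dy": 0,"dz": 140,"rx": 0,"ry": 0,"rz": 0,"gripper": 1},
    {"dx": 0,"dy": 0,"dz": 140,"rx": 0,"ry": 0,"rz": 0,"gripper": 1}
  ]
}}

```text
t: 5.58
eef_pos: [0.4712, 0.2059, 0.1574]
ee_rot: [-3.141, 0.0, -2.678]
force: [0.1, 0.3, 1.6]
width: 0.0408
gripper_force: 12.0
```

```bash
python3 -c "
from h import *
grab('scene','s2.png');move(.4715,.206,.102,-2.68)
a=cv2.imread('pics/s2.png')[100:330,150:360];cv2.imwrite('pics/s2c.png',cv2.resize(a,None,fx=2.6,fy=2.6,interpolation=2))"
```

```text
d [ 0.3 -0.2 56.1] r [0.0002 0.0019 0.0025] |d| 56.0 t 5.63 pos [0.4716 0.2063 0.1581] rot [ 3.141e+00  2.000e-03 -2.677e+00] w 0.0406
```

View pics/s2c.png

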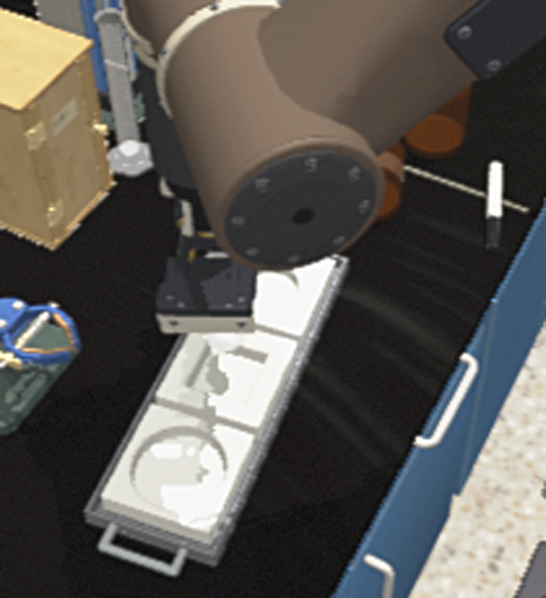

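The beaker hangs over the square pocket, around (215,350) in the crop, so I'll lower it.

Call:
{"api": "jog_arm", "payload": {
  "targets": [
    {"dx": 0,"dy": 0,"dz": 15,"rx": 0,"ry": 0,"rz": 0,"gripper": 1},
    {"dx": 0,"dy": 0,"dz": 30,"rx": 0,"ry": 0,"rz": 0,"gripper": 1},
    {"dx": 0,"dy": 0,"dz": 42,"rx": 0,"ry": 0,"rz": 0,"gripper": 1},
    {"dx": 0,"dy": 0,"dz": 50,"rx": 0,"ry": 0,"rz": 0,"gripper": 1},
    {"dx": 0,"dy": 0,"dz": 55,"rx": 0,"ry": 0,"rz": 0,"gripper": 1},
    {"dx": 0,"dy": 0,"dz": 59,"rx": 0,"ry": 0,"rz": 0,"gripper": 1},
    {"dx": 0,"dy": 0,"dz": 59,"rx": 0,"ry": 0,"rz": 0,"gripper": 1},
    {"dx": 0,"dy": 0,"dz": 59,"rx": 0,"ry": 0,"rz": 0,"gripper": 1}
  ]
}}

```text
t: 6.3
eef_pos: [0.4712, 0.206, 0.0981]
ee_rot: [3.142, 0.001, -2.678]
force: [-0.0, 0.2, -1.5]
width: 0.0407
gripper_force: 12.0
```

Call:
{"api": "jog_arm", "payload": {
  "targets": [
    {"dx": 0,"dy": 0,"dz": 0,"rx": 0,"ry": 0,"rz": 0,"gripper": 0.4},
    {"dx": 0,"dy": 0,"dz": 0,"rx": 0,"ry": 0,"rz": 0,"gripper": 0.3},
    {"dx": 0,"dy": 0,"dz": 0,"rx": 0,"ry": 0,"rz": 0,"gripper": 0.2},
    {"dx": 0,"dy": 0,"dz": 0,"rx": 0,"ry": 0,"rz": 0,"gripper": 0.1},
    {"dx": 0,"dy": 0,"dz": 0,"rx": 0,"ry": 0,"rz": 0,"gripper": 0.1},
    {"dx": 0,"dy": 0,"dz": 0,"rx": 0,"ry": 0,"rz": 0,"gripper": 0.1},
    {"dx": 0,"dy": 0,"dz": 0,"rx": 0,"ry": 0,"rz": 0,"gripper": 0},
    {"dx": 0,"dy": 0,"dz": 0,"rx": 0,"ry": 0,"rz": 0,"gripper": 0}
  ]
}}

```text
t: 6.97
eef_pos: [0.4708, 0.2057, 0.0976]
ee_rot: [3.142, -0.0, -2.678]
force: [-0.6, 0.6, 0.6]
width: 0.0855
gripper_force: 0.0
```

Call:
{"api": "jog_arm", "payload": {
  "targets": [
    {"dx": 0,"dy": 0,"dz": -15,"rx": 0,"ry": 0,"rz": 0,"gripper": 0},
    {"dx": 0,"dy": 0,"dz": -45,"rx": 0,"ry": 0,"rz": 0,"gripper": 0},
    {"dx": 0,"dy": 0,"dz": -80,"rx": 0,"ry": 0,"rz": 0,"gripper": 0},
    {"dx": 0,"dy": 0,"dz": -115,"rx": 0,"ry": 0,"rz": 0,"gripper": 0},
    {"dx": 0,"dy": 0,"dz": -150,"rx": 0,"ry": 0,"rz": 0,"gripper": 0},
    {"dx": 0,"dy": 0,"dz": -180,"rx": 0,"ry": 0,"rz": 0,"gripper": 0},
    {"dx": 0,"dy": 0,"dz": -190,"rx": 0,"ry": 0,"rz": 0,"gripper": 0},
    {"dx": 0,"dy": 0,"dz": -190,"rx": 0,"ry": 0,"rz": 0,"gripper": 0}
  ]
}}

```text
t: 7.63
eef_pos: [0.4719, 0.2065, 0.2909]
ee_rot: [3.14, 0.006, -2.678]
force: [0.5, 0.2, -0.4]
width: 0.0873
gripper_force: 0.0
```

```bash
python3 -c "
from h import *
f=grab('wrist','w2.png');move(.55,-.21,.29,-1.571)
C=cloud(f);m=(C[...,2]>.1)&(C[...,2]<.13)&(np.hypot(C[...,0]-.4715,C[...,1]-.206)<.06)
P=C[m];print(len(P),P.min(0),P.max(0))"
```

```text
d [ 115.5 -407.4   -2.1] r [-5.0000e-04  2.8000e-03 -1.1069e+00] |d| 423.0 t 7.68 pos [0.4711 0.2061 0.2886] rot [ 3.141e+00  3.000e-03 -2.678e+00] w 0.0877
567 [0.44539428 0.18272366 0.10001584] [0.49294541 0.2254152  0.12328559]
```

The beaker stands centred in the square pocket with its rim at z 0.12. Before approaching the bulb I'll check the furniture behind it.

```bash
python3 -c "
from h import *
C=np.concatenate([cloud(dict(np.load('/tmp/%s.npz'%n))).reshape(-1,3) for n in ('side',)])
L=dict(np.load('/tmp/side.npz'));C=cloud(L).reshape(-1,3)
for y in np.arange(-.5,.2,.05):
  for z0,z1 in((.08,.2),(.2,.35),(.35,.6)):
    P=C[(abs(C[:,1]-y)<.025)&(C[:,2]>z0)&(C[:,2]<z1)&(C[:,0]>.61)&(C[:,0]<1.2)]
    if len(P)>4:print(round(y,2),z0,'xmin',np.percentile(P[:,0],2).round(3),len(P))
move(.53,-.20,.285,-2.27)
"
```

```text
-0.5 0.08 xmin 0.611 274
-0.5 0.2 xmin 0.731 349
-0.5 0.35 xmin 0.76 437
-0.45 0.2 xmin 0.731 293
-0.45 0.35 xmin 0.776 85
-0.4 0.2 xmin 0.731 252
-0.35 0.2 xmin 0.731 205
-0.3 0.08 xmin 1.082 21
-0.3 0.2 xmin 0.731 196
-0.25 0.08 xmin 1.066 20
-0.25 0.2 xmin 0.73 172
-0.2 0.2 xmin 0.73 158
-0.15 0.08 xmin 0.809 41
-0.15 0.2 xmin 0.731 220
-0.15 0.35 xmin 0.809 115
-0.1 0.08 xmin 0.811 284
-0.1 0.2 xmin 0.731 1150
-0.1 0.35 xmin 0.807 1810
-0.05 0.08 xmin 0.735 40
-0.05 0.2 xmin 0.733 1790
-0.05 0.35 xmin 0.776 311
-0.0 0.08 xmin 0.734 369
-0.0 0.2 xmin 0.734 84
0.05 0.08 xmin 0.729 507
0.05 0.2 xmin 0.739 314
0.1 0.08 xmin 0.739 503
0.1 0.2 xmin 0.738 336
0.15 0.08 xmin 0.741 1833
0.15 0.2 xmin 0.739 355
d [ 128.9 -389.5    2.9] r [ 0.0005  0.0027 -0.4079] |d| 410.0 t 7.68 pos [0.4711 0.2061 0.2886] rot [ 3.141e+00  3.000e-03 -2.678e+00] w 0.0877
```

Call:
{"api": "jog_arm", "payload": {
  "targets": [
    {"dx": 8,"dy": -25,"dz": 0,"rx": 0,"ry": 0,"rz": -0.04,"gripper": 0},
    {"dx": 18,"dy": -55,"dz": 0,"rx": 0,"ry": 0,"rz": -0.09,"gripper": 0},
    {"dx": 30,"dy": -90,"dz": 0,"rx": 0,"ry": 0,"rz": -0.14,"gripper": 0},
    {"dx": 41,"dy": -125,"dz": 0,"rx": 0,"ry": 0,"rz": -0.2,"gripper": 0},
    {"dx": 53,"dy": -160,"dz": 0,"rx": 0,"ry": 0,"rz": -0.25,"gripper": 0},
    {"dx": 65,"dy": -195,"dz": 0,"rx": 0,"ry": 0,"rz": -0.3,"gripper": 0},
    {"dx": 76,"dy": -230,"dz": 0,"rx": 0,"ry": 0,"rz": -0.36,"gripper": 0},
    {"dx": 88,"dy": -265,"dz": 0,"rx": 0,"ry": 0,"rz": -0.41,"gripper": 0}
  ]
}}

```text
t: 8.35
eef_pos: [0.5099, -0.0724, 0.2858]
ee_rot: [3.14, -0.002, -2.265]
force: [1.0, -0.1, 0.2]
width: 0.0874
gripper_force: 0.0
```

```bash
python3 -c "
from h import *
move(.53,-.20,.285,-2.27)
"
```

```text
d [ 85.3 -97.1   0.8] r [ 0.0018 -0.0017  0.0055] |d| 129.0 t 8.35 pos [ 0.5099 -0.0724  0.2858] rot [ 3.140e+00 -2.000e-03 -2.265e+00] w 0.0874
```

Call:
{"api": "jog_arm", "payload": {
  "targets": [
    {"dx": 20,"dy": -23,"dz": 0,"rx": 0,"ry": 0,"rz": 0,"gripper": 0},
    {"dx": 42,"dy": -48,"dz": 0,"rx": 0,"ry": 0,"rz": 0,"gripper": 0},
    {"dx": 64,"dy": -72,"dz": 0,"rx": 0,"ry": 0,"rz": 0,"gripper": 0},
    {"dx": 80,"dy": -92,"dz": 0,"rx": 0,"ry": 0,"rz": 0,"gripper": 0},
    {"dx": 85,"dy": -97,"dz": 0,"rx": 0,"ry": 0,"rz": 0,"gripper": 0},
    {"dx": 85,"dy": -97,"dz": 0,"rx": 0,"ry": 0,"rz": 0,"gripper": 0},
    {"dx": 85,"dy": -97,"dz": 0,"rx": 0,"ry": 0,"rz": 0,"gripper": 0},
    {"dx": 85,"dy": -97,"dz": 0,"rx": 0,"ry": 0,"rz": 0,"gripper": 0}
  ]
}}

```text
t: 9.02
eef_pos: [0.5301, -0.1973, 0.2867]
ee_rot: [3.14, -0.001, -2.267]
force: [0.6, 0.4, -0.1]
width: 0.0877
gripper_force: 0.0
```

```bash
python3 -c "
from h import *
f=grab('wrist','w3.png')
move(.586,-.21,.16,-2.27)
C=cloud(f)
I=f['frame'].astype(int);
m=((I[...,0]-I[...,2])>25)&(C[...,2]>.004)&(C[...,2]<.2)
n,lab,st,_=cv2.connectedComponentsWithStats(m.astype(np.uint8))
for i in range(1,n):
  if st[i,4]<60: continue
  P=C[lab==i];print(st[i],P[:,2].max().round(3),np.median(P,0).round(3))
  for a,b in((.008,.03),(.03,.055),(.055,.1),(.14,.18)):
    Q=P[(P[:,2]>a)&(P[:,2]<b)]
    if len(Q)>5:print('   ',a,len(Q),np.percentile(Q,3,0).round(3),np.percentile(Q,97,0).round(3))
"
```

```text
d [-25.9 -51.1 127. ] r [ 0.0007 -0.0002  0.0031] |d| 139.0 t 9.07 pos [ 0.5302 -0.1971  0.2871] rot [ 3.141 -0.    -2.267] w 0.0878
[ 263   62   74   72 4057] 0.171 [ 0.443 -0.235  0.166]
    0.055 561 [ 0.405 -0.268  0.091] [ 0.475 -0.194  0.1  ]
    0.14 2323 [ 0.417 -0.251  0.165] [ 0.457 -0.211  0.17 ]
[ 310  157   78   74 3544] 0.152 [ 0.459 -0.11   0.1  ]
    0.008 94 [ 0.431 -0.133  0.012] [ 0.483 -0.088  0.029]
    0.03 96 [ 0.44  -0.131  0.031] [ 0.49  -0.112  0.055]
    0.055 1580 [ 0.426 -0.132  0.059] [ 0.49  -0.082  0.099]
    0.14 1204 [ 0.438 -0.116  0.147] [ 0.474 -0.078  0.151]
[201 158  29  38 726] 0.092 [ 0.582 -0.221  0.035]
    0.008 177 [ 0.566 -0.242  0.017] [ 0.601 -0.202  0.03 ]
    0.03 420 [ 0.57  -0.237  0.03 ] [ 0.601 -0.204  0.05 ]
    0.055 129 [ 0.581 -0.221  0.057] [ 0.591 -0.207  0.091]
[264 210  32  43 885] 0.105 [ 0.563 -0.1    0.04 ]
    0.008 153 [ 0.542 -0.116  0.012] [ 0.585 -0.083  0.03 ]
    0.03 553 [ 0.546 -0.112  0.031] [ 0.585 -0.073  0.053]
    0.055 154 [ 0.563 -0.101  0.056] [ 0.575 -0.09   0.097]
```

View pics/w3.png

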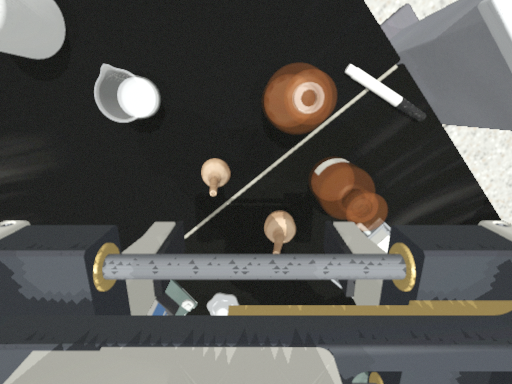

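The wrist view shows the small bulb's belly at about (215,172), its neck leaning down the image, and the big bulb at (280,227). I'll cast the belly centre onto z = 22 mm.

```bash
python3 -c "
from h import *
f=dict(np.load('/tmp/wrist.npz'));print(f['view'][2,3])
p=onz(f,215.5,172.2,.022);print(p); q=onz(f,280,227,.025);print('big',q)
move(p[0],p[1],.15,-2.27)
"
```

```text
0.37515247649610545
[ 0.5845303  -0.22073121  0.022     ]
big [ 0.5653397  -0.09041974  0.025     ]
d [-16.7 -56.9 137. ] r [ 0.0007 -0.0002  0.0031] |d| 149.0 t 9.07 pos [ 0.5302 -0.1971  0.2871] rot [ 3.141 -0.    -2.267] w 0.0878
```

Call:
{"api": "jog_arm", "payload": {
  "targets": [
    {"dx": -8,"dy": -28,"dz": 10,"rx": 0,"ry": 0,"rz": 0,"gripper": 0},
    {"dx": -17,"dy": -57,"dz": 30,"rx": 0,"ry": 0,"rz": 0,"gripper": 0},
    {"dx": -17,"dy": -57,"dz": 65,"rx": 0,"ry": 0,"rz": 0,"gripper": 0},
    {"dx": -17,"dy": -57,"dz": 100,"rx": 0,"ry": 0,"rz": 0,"gripper": 0},
    {"dx": -17,"dy": -57,"dz": 137,"rx": 0,"ry": 0,"rz": 0,"gripper": 0},
    {"dx": -17,"dy": -57,"dz": 137,"rx": 0,"ry": 0,"rz": 0,"gripper": 0},
    {"dx": -17,"dy": -57,"dz": 137,"rx": 0,"ry": 0,"rz": 0,"gripper": 0},
    {"dx": -17,"dy": -57,"dz": 137,"rx": 0,"ry": 0,"rz": 0,"gripper": 0}
  ]
}}

```text
t: 9.73
eef_pos: [0.5864, -0.2213, 0.1529]
ee_rot: [-3.139, 0.001, -2.266]
force: [0.3, 0.2, 0.6]
width: 0.0875
gripper_force: 0.0
```

```bash
python3 -c "
from h import *
move(.584,-.221,.051,-2.27)
"
```

```text
d [  1.4   2.3 101.9] r [-0.0024  0.0007  0.0039] |d| 102.0 t 9.73 pos [ 0.5864 -0.2213  0.1529] rot [-3.139e+00  1.000e-03 -2.266e+00] w 0.0875
```

Call:
{"api": "jog_arm", "payload": {
  "targets": [
    {"dx": 1,"dy": 1,"dz": 15,"rx": 0,"ry": 0,"rz": 0,"gripper": 0},
    {"dx": 1,"dy": 2,"dz": 40,"rx": 0,"ry": 0,"rz": 0,"gripper": 0},
    {"dx": 1,"dy": 2,"dz": 65,"rx": 0,"ry": 0,"rz": 0,"gripper": 0},
    {"dx": 1,"dy": 2,"dz": 85,"rx": 0,"ry": 0,"rz": 0,"gripper": 0},
    {"dx": 1,"dy": 2,"dz": 96,"rx": 0,"ry": 0,"rz": 0,"gripper": 0},
    {"dx": 1,"dy": 2,"dz": 102,"rx": 0,"ry": 0,"rz": 0,"gripper": 0},
    {"dx": 1,"dy": 2,"dz": 102,"rx": 0,"ry": 0,"rz": 0,"gripper": 0},
    {"dx": 1,"dy": 2,"dz": 102,"rx": 0,"ry": 0,"rz": 0,"gripper": 0.3}
  ],
  "force": 12
}}

```text
t: 10.4
eef_pos: [0.5841, -0.2212, 0.0503]
ee_rot: [-3.14, 0.001, -2.267]
force: [0.1, 0.5, 0.3]
width: 0.0849
gripper_force: 0.0
```

Call:
{"api": "jog_arm", "payload": {
  "targets": [
    {"dx": 0,"dy": 0,"dz": 0,"rx": 0,"ry": 0,"rz": 0,"gripper": 0.45},
    {"dx": 0,"dy": 0,"dz": 0,"rx": 0,"ry": 0,"rz": 0,"gripper": 0.55},
    {"dx": 0,"dy": 0,"dz": 0,"rx": 0,"ry": 0,"rz": 0,"gripper": 0.65},
    {"dx": 0,"dy": 0,"dz": 0,"rx": 0,"ry": 0,"rz": 0,"gripper": 0.8},
    {"dx": 0,"dy": 0,"dz": 0,"rx": 0,"ry": 0,"rz": 0,"gripper": 1},
    {"dx": 0,"dy": 0,"dz": 0,"rx": 0,"ry": 0,"rz": 0,"gripper": 1},
    {"dx": 0,"dy": 0,"dz": 0,"rx": 0,"ry": 0,"rz": 0,"gripper": 1},
    {"dx": 0,"dy": 0,"dz": 0,"rx": 0,"ry": 0,"rz": 0,"gripper": 1}
  ]
}}

```text
t: 11.07
eef_pos: [0.583, -0.2212, 0.0486]
ee_rot: [-3.142, -0.0, -2.268]
force: [0.4, -0.5, 0.7]
width: 0.0368
gripper_force: 11.6
```

Call:
{"api": "jog_arm", "payload": {
  "targets": [
    {"dx": 0,"dy": 0,"dz": -5,"rx": 0,"ry": 0,"rz": 0,"gripper": 1},
    {"dx": 0,"dy": 0,"dz": -15,"rx": 0,"ry": 0,"rz": 0,"gripper": 1},
    {"dx": 0,"dy": 0,"dz": -30,"rx": 0,"ry": 0,"rz": 0,"gripper": 1},
    {"dx": 0,"dy": 0,"dz": -50,"rx": 0,"ry": 0,"rz": 0,"gripper": 1},
    {"dx": 0,"dy": 0,"dz": -75,"rx": 0,"ry": 0,"rz": 0,"gripper": 1},
    {"dx": 0,"dy": 0,"dz": -105,"rx": 0,"ry": 0,"rz": 0,"gripper": 1},
    {"dx": 0,"dy": 0,"dz": -130,"rx": 0,"ry": 0,"rz": 0,"gripper": 1},
    {"dx": 0,"dy": 0,"dz": -150,"rx": 0,"ry": 0,"rz": 0,"gripper": 1}
  ]
}}

```text
t: 11.73
eef_pos: [0.5834, -0.2213, 0.2022]
ee_rot: [-3.139, 0.001, -2.267]
force: [-0.0, -0.7, -0.8]
width: 0.0369
gripper_force: 11.6
```

```bash
python3 -c "
from h import *
move(.4875,.09,.255,-1.43)
f=grab('scene','s3.png');C=cloud(f)
I=f['frame'].astype(int);m=((I[...,0]-I[...,2])>25)
P=C[m&(np.hypot(C[...,0]-.58,C[...,1]+.22)<.05)&(C[...,2]>.02)&(C[...,2]<.35)]
print(len(P),P.min(0),P.max(0))
"
```

```text
d [-177.3  273.2  -53.3] r [-3.000e-03  1.000e-04 -8.375e-01] |d| 330.0 t 11.73 pos [ 0.5834 -0.2213  0.2022] rot [-3.139e+00  1.000e-03 -2.267e+00] w 0.0369
165 [ 0.53383517 -0.24285413  0.15512036] [ 0.62617914 -0.18068896  0.29084568]
```

Call:
{"api": "jog_arm", "payload": {
  "targets": [
    {"dx": -6,"dy": 10,"dz": -20,"rx": 0,"ry": 0,"rz": -0.03,"gripper": 1},
    {"dx": -20,"dy": 30,"dz": -45,"rx": 0,"ry": 0,"rz": -0.1,"gripper": 1},
    {"dx": -38,"dy": 58,"dz": -53,"rx": 0,"ry": 0,"rz": -0.2,"gripper": 1},
    {"dx": -57,"dy": 88,"dz": -53,"rx": 0,"ry": 0,"rz": -0.3,"gripper": 1},
    {"dx": -77,"dy": 118,"dz": -53,"rx": 0,"ry": 0,"rz": -0.4,"gripper": 1},
    {"dx": -97,"dy": 150,"dz": -53,"rx": 0,"ry": 0,"rz": -0.5,"gripper": 1},
    {"dx": -117,"dy": 180,"dz": -53,"rx": 0,"ry": 0,"rz": -0.6,"gripper": 1},
    {"dx": -137,"dy": 211,"dz": -53,"rx": 0,"ry": 0,"rz": -0.7,"gripper": 1}
  ]
}}

```text
t: 12.45
eef_pos: [0.5082, 0.0207, 0.2525]
ee_rot: [-3.14, 0.0, -1.563]
force: [0.5, 0.2, -1.1]
width: 0.0368
gripper_force: 11.6
```

Call:
{"api": "jog_arm", "payload": {
  "targets": [
    {"dx": 0,"dy": 0,"dz": 0,"rx": 0,"ry": 0,"rz": -0.04,"gripper": 1},
    {"dx": 0,"dy": 0,"dz": 0,"rx": 0,"ry": 0,"rz": -0.08,"gripper": 1},
    {"dx": 0,"dy": 0,"dz": 0,"rx": 0,"ry": 0,"rz": -0.12,"gripper": 1},
    {"dx": 0,"dy": 0,"dz": 0,"rx": 0,"ry": 0,"rz": -0.14,"gripper": 1},
    {"dx": 0,"dy": 0,"dz": 0,"rx": 0,"ry": 0,"rz": -0.14,"gripper": 1},
    {"dx": 0,"dy": 0,"dz": 0,"rx": 0,"ry": 0,"rz": -0.14,"gripper": 1},
    {"dx": 0,"dy": 0,"dz": 0,"rx": 0,"ry": 0,"rz": -0.14,"gripper": 1},
    {"dx": 0,"dy": 0,"dz": 0,"rx": 0,"ry": 0,"rz": -0.14,"gripper": 1}
  ]
}}

```text
t: 13.12
eef_pos: [0.5091, 0.0191, 0.2516]
ee_rot: [3.142, 0.0, -1.429]
force: [-0.1, -0.1, -0.8]
width: 0.0369
gripper_force: 11.6
```

```bash
python3 -c "
from h import *
move(.4875,.09,.12,-1.43)
"
```

```text
d [-73.2  11.3 131.6] r [0.     0.     0.0011] |d| 151.0 t 13.12 pos [0.5091 0.0191 0.2516] rot [ 3.142  0.    -1.429] w 0.0369
```

Call:
{"api": "jog_arm", "payload": {
  "targets": [
    {"dx": -20,"dy": 3,"dz": 5,"rx": 0,"ry": 0,"rz": 0,"gripper": 1},
    {"dx": -45,"dy": 7,"dz": 15,"rx": 0,"ry": 0,"rz": 0,"gripper": 1},
    {"dx": -65,"dy": 10,"dz": 40,"rx": 0,"ry": 0,"rz": 0,"gripper": 1},
    {"dx": -73,"dy": 11,"dz": 70,"rx": 0,"ry": 0,"rz": 0,"gripper": 1},
    {"dx": -73,"dy": 11,"dz": 100,"rx": 0,"ry": 0,"rz": 0,"gripper": 1},
    {"dx": -73,"dy": 11,"dz": 125,"rx": 0,"ry": 0,"rz": 0,"gripper": 1},
    {"dx": -73,"dy": 11,"dz": 131,"rx": 0,"ry": 0,"rz": 0,"gripper": 1},
    {"dx": -73,"dy": 11,"dz": 131,"rx": 0,"ry": 0,"rz": 0,"gripper": 1}
  ]
}}

```text
t: 13.78
eef_pos: [0.4869, 0.0893, 0.1191]
ee_rot: [3.138, -0.002, -1.428]
force: [-0.1, -0.3, -0.2]
width: 0.0371
gripper_force: 11.6
```

```bash
python3 -c "
from h import *
move(.4875,.09,.0595,-1.43)
"
```

```text
d [-0.7 -1.  59.6] r [ 0.0038 -0.0017  0.0017] |d| 60.0 t 13.78 pos [0.4869 0.0893 0.1191] rot [ 3.138e+00 -2.000e-03 -1.428e+00] w 0.0371
```

Call:
{"api": "jog_arm", "payload": {
  "targets": [
    {"dx": 0,"dy": 0,"dz": 15,"rx": 0,"ry": 0,"rz": 0,"gripper": 1},
    {"dx": 0,"dy": 0,"dz": 32,"rx": 0,"ry": 0,"rz": 0,"gripper": 1},
    {"dx": 0,"dy": 0,"dz": 45,"rx": 0,"ry": 0,"rz": 0,"gripper": 1},
    {"dx": 0,"dy": 0,"dz": 54,"rx": 0,"ry": 0,"rz": 0,"gripper": 1},
    {"dx": 0,"dy": 0,"dz": 58,"rx": 0,"ry": 0,"rz": 0,"gripper": 1},
    {"dx": 0,"dy": 0,"dz": 60,"rx": 0,"ry": 0,"rz": 0,"gripper": 1},
    {"dx": 0,"dy": 0,"dz": 60,"rx": 0,"ry": 0,"rz": 0,"gripper": 1},
    {"dx": 0,"dy": 0,"dz": 60,"rx": 0,"ry": 0,"rz": 0,"gripper": 1}
  ]
}}

```text
t: 14.45
eef_pos: [0.4884, 0.0903, 0.0614]
ee_rot: [-3.14, 0.0, -1.428]
force: [0.2, 0.6, -0.7]
width: 0.0367
gripper_force: 11.6
```

Call:
{"api": "jog_arm", "payload": {
  "targets": [
    {"dx": 0,"dy": 0,"dz": 0,"rx": 0,"ry": 0,"rz": 0,"gripper": 0.5},
    {"dx": 0,"dy": 0,"dz": 0,"rx": 0,"ry": 0,"rz": 0,"gripper": 0.4},
    {"dx": 0,"dy": 0,"dz": 0,"rx": 0,"ry": 0,"rz": 0,"gripper": 0.3},
    {"dx": 0,"dy": 0,"dz": 0,"rx": 0,"ry": 0,"rz": 0,"gripper": 0.2},
    {"dx": 0,"dy": 0,"dz": 0,"rx": 0,"ry": 0,"rz": 0,"gripper": 0.1},
    {"dx": 0,"dy": 0,"dz": 0,"rx": 0,"ry": 0,"rz": 0,"gripper": 0.1},
    {"dx": 0,"dy": 0,"dz": 0,"rx": 0,"ry": 0,"rz": 0,"gripper": 0},
    {"dx": 0,"dy": 0,"dz": 0,"rx": 0,"ry": 0,"rz": 0,"gripper": 0}
  ]
}}

```text
t: 15.12
eef_pos: [0.4878, 0.0901, 0.0606]
ee_rot: [3.142, 0.0, -1.428]
force: [-0.1, -0.0, 0.2]
width: 0.0844
gripper_force: 0.0
```

Call:
{"api": "jog_arm", "payload": {
  "targets": [
    {"dx": 0,"dy": 0,"dz": -15,"rx": 0,"ry": 0,"rz": 0,"gripper": 0},
    {"dx": 0,"dy": 0,"dz": -45,"rx": 0,"ry": 0,"rz": 0,"gripper": 0},
    {"dx": 0,"dy": 0,"dz": -80,"rx": 0,"ry": 0,"rz": 0,"gripper": 0},
    {"dx": 0,"dy": 0,"dz": -115,"rx": 0,"ry": 0,"rz": 0,"gripper": 0},
    {"dx": 0,"dy": 0,"dz": -150,"rx": 0,"ry": 0,"rz": 0,"gripper": 0},
    {"dx": 0,"dy": 0,"dz": -185,"rx": 0,"ry": 0,"rz": 0,"gripper": 0},
    {"dx": 0,"dy": 0,"dz": -210,"rx": 0,"ry": 0,"rz": 0,"gripper": 0},
    {"dx": 0,"dy": 0,"dz": -210,"rx": 0,"ry": 0,"rz": 0,"gripper": 0}
  ]
}}

```text
t: 15.78
eef_pos: [0.4902, 0.0908, 0.2765]
ee_rot: [-3.132, 0.002, -1.427]
force: [1.2, 0.4, -0.1]
width: 0.0875
gripper_force: 0.0
```

```bash
python3 -c "
from h import *
move(.4575,-.09,.26,-1.57)
f=grab('wrist','w4.png');C=cloud(f)
I=f['frame'].astype(int);m=((I[...,0]-I[...,2])>25)
P=C[m&(np.hypot(C[...,0]-.4875,C[...,1]-.09)<.06)&(C[...,2]>.02)]
print(len(P),P.min(0),P.max(0),np.median(P,0))
"
```

```text
d [174.3  58.4  15.6] r [-0.009   0.0028  0.1429] |d| 184.0 t 15.78 pos [0.4902 0.0908 0.2765] rot [-3.132e+00  2.000e-03 -1.427e+00] w 0.0875
4853 [0.43534991 0.04857555 0.02805806] [0.5418763  0.12477759 0.35647545] [0.47107738 0.06495267 0.34736776]
```

View pics/w4.png

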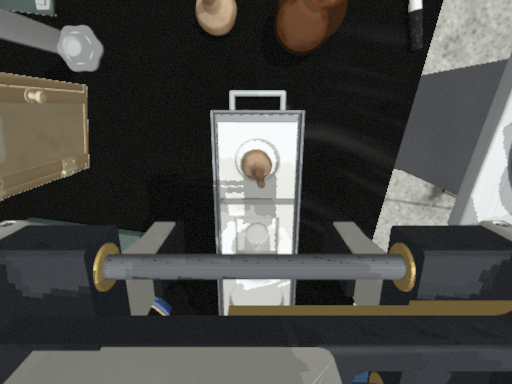

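The wrist view shows the small bulb upright in the small round pocket at (257,163) and the beaker in the square one. The small bottle is next.

Call:
{"api": "jog_arm", "payload": {
  "targets": [
    {"dx": 15,"dy": 5,"dz": 0,"rx": 0,"ry": 0,"rz": 0.02,"gripper": 0},
    {"dx": 45,"dy": 15,"dz": 5,"rx": 0,"ry": 0,"rz": 0.05,"gripper": 0},
    {"dx": 80,"dy": 27,"dz": 10,"rx": 0,"ry": 0,"rz": 0.08,"gripper": 0},
    {"dx": 115,"dy": 39,"dz": 14,"rx": 0,"ry": 0,"rz": 0.11,"gripper": 0},
    {"dx": 150,"dy": 50,"dz": 14,"rx": 0,"ry": 0,"rz": 0.14,"gripper": 0},
    {"dx": 176,"dy": 58,"dz": 14,"rx": 0,"ry": 0,"rz": 0.14,"gripper": 0},
    {"dx": 176,"dy": 58,"dz": 14,"rx": 0,"ry": 0,"rz": 0.14,"gripper": 0},
    {"dx": 176,"dy": 58,"dz": 14,"rx": 0,"ry": 0,"rz": 0.14,"gripper": 0}
  ]
}}

```text
t: 16.5
eef_pos: [0.4546, -0.0936, 0.2555]
ee_rot: [3.14, -0.0, -1.571]
force: [-0.8, 1.2, 0.4]
width: 0.0877
gripper_force: 0.0
```

```bash
python3 -c "
from h import *
f=grab('wrist','w5.png');C=cloud(f)
m=(np.hypot(C[...,0]-.4575,C[...,1]+.094)<.05)&(C[...,2]>.144)&(C[...,2]<.156)
P=C[m];print(len(P),np.percentile(P,[1,99],0).round(4),np.median(P,0))
v,u=np.nonzero(m);print(cv2.minEnclosingCircle(np.stack([u,v],1).astype(np.float32)),onz(f,(u.min()+u.max())/2,(v.min()+v.max())/2,.15))
move(.457,-.094,.17,-1.57)
"
```

```text
1693 [[ 0.4367 -0.1162  0.1464]
 [ 0.4783 -0.0755  0.1519]] [ 0.45787093 -0.09703241  0.1499941 ]
((250.5, 190.0), 23.690814971923828) [ 0.45747467 -0.09697948  0.15      ]
d [ 1.2 -2.1 85.7] r [0.0013 0.     0.0005] |d| 86.0 t 16.55 pos [ 0.455  -0.0928  0.2557] rot [ 3.14   0.    -1.569] w 0.0875
```

View pics/w5.png

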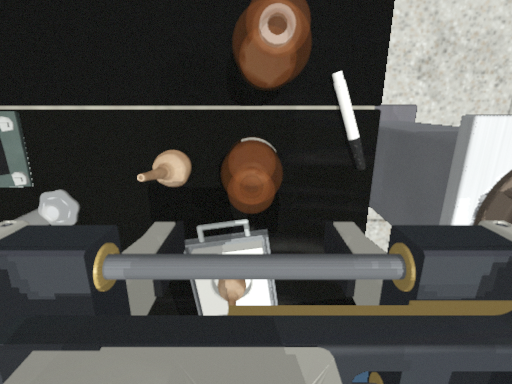

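The stopper head's circle is centred at (250,190), which is world (0.4575,-0.0965), z 0.150. Its 41 mm diameter matches the small bottle.

```bash
python3 -c "
from h import *
move(.4575,-.0965,.133,-1.57)
"
```

```text
d [  3.7  -2.7 122.7] r [0.0013 0.     0.0005] |d| 123.0 t 16.55 pos [ 0.455  -0.0928  0.2557] rot [ 3.14   0.    -1.569] w 0.0875
```

Call:
{"api": "jog_arm", "payload": {
  "targets": [
    {"dx": 4,"dy": -3,"dz": 15,"rx": 0,"ry": 0,"rz": 0,"gripper": 0},
    {"dx": 4,"dy": -3,"dz": 40,"rx": 0,"ry": 0,"rz": 0,"gripper": 0},
    {"dx": 4,"dy": -3,"dz": 70,"rx": 0,"ry": 0,"rz": 0,"gripper": 0},
    {"dx": 4,"dy": -3,"dz": 95,"rx": 0,"ry": 0,"rz": 0,"gripper": 0},
    {"dx": 4,"dy": -3,"dz": 113,"rx": 0,"ry": 0,"rz": 0,"gripper": 0},
    {"dx": 4,"dy": -3,"dz": 122,"rx": 0,"ry": 0,"rz": 0,"gripper": 0},
    {"dx": 4,"dy": -3,"dz": 122,"rx": 0,"ry": 0,"rz": 0,"gripper": 0},
    {"dx": 4,"dy": -3,"dz": 122,"rx": 0,"ry": 0,"rz": 0,"gripper": 0.3}
  ],
  "force": 30
}}

```text
t: 17.22
eef_pos: [0.4588, -0.0958, 0.1347]
ee_rot: [3.141, -0.0, -1.566]
force: [0.1, 0.3, -0.2]
width: 0.0847
gripper_force: 0.0
```

Call:
{"api": "jog_arm", "payload": {
  "targets": [
    {"dx": 0,"dy": 0,"dz": 0,"rx": 0,"ry": 0,"rz": 0,"gripper": 0.45},
    {"dx": 0,"dy": 0,"dz": 0,"rx": 0,"ry": 0,"rz": 0,"gripper": 0.55},
    {"dx": 0,"dy": 0,"dz": 0,"rx": 0,"ry": 0,"rz": 0,"gripper": 0.65},
    {"dx": 0,"dy": 0,"dz": 0,"rx": 0,"ry": 0,"rz": 0,"gripper": 0.8},
    {"dx": 0,"dy": 0,"dz": 0,"rx": 0,"ry": 0,"rz": 0,"gripper": 1},
    {"dx": 0,"dy": 0,"dz": 0,"rx": 0,"ry": 0,"rz": 0,"gripper": 1},
    {"dx": 0,"dy": 0,"dz": 0,"rx": 0,"ry": 0,"rz": 0,"gripper": 1},
    {"dx": 0,"dy": 0,"dz": 0,"rx": 0,"ry": 0,"rz": 0,"gripper": 1}
  ]
}}

```text
t: 17.88
eef_pos: [0.4582, -0.0966, 0.1347]
ee_rot: [3.141, -0.0, -1.568]
force: [-1.9, 0.7, 2.9]
width: 0.037
gripper_force: 30.0
```

Call:
{"api": "jog_arm", "payload": {
  "targets": [
    {"dx": 0,"dy": 0,"dz": -5,"rx": 0,"ry": 0,"rz": 0,"gripper": 1},
    {"dx": 0,"dy": 0,"dz": -20,"rx": 0,"ry": 0,"rz": 0,"gripper": 1},
    {"dx": 0,"dy": 0,"dz": -45,"rx": 0,"ry": 0,"rz": 0,"gripper": 1},
    {"dx": 0,"dy": 0,"dz": -75,"rx": 0,"ry": 0,"rz": 0,"gripper": 1},
    {"dx": 0,"dy": 0,"dz": -105,"rx": 0,"ry": 0,"rz": 0,"gripper": 1},
    {"dx": 0,"dy": 0,"dz": -135,"rx": 0,"ry": 0,"rz": 0,"gripper": 1},
    {"dx": 0,"dy": 0,"dz": -160,"rx": 0,"ry": 0,"rz": 0,"gripper": 1},
    {"dx": 0,"dy": 0,"dz": -175,"rx": 0,"ry": 0,"rz": 0,"gripper": 1}
  ]
}}

```text
t: 18.55
eef_pos: [0.4589, -0.0965, 0.3127]
ee_rot: [-3.138, 0.0, -1.568]
force: [0.9, 0.4, -2.3]
width: 0.0368
gripper_force: 30.0
```

```bash
python3 -c "
from h import *
move(.4555,.3225,.31,-1.57); print(arm.get_state()['force'])
"
```

```text
d [-419.     2.1    2.8] r [-0.0033  0.0003  0.0023] |d| 419.0 t 18.55 pos [ 0.4589 -0.0965  0.3127] rot [-3.138  0.    -1.568] w 0.0368
[ 0.93686695  0.39717326 -2.2502508 ]
```

Call:
{"api": "jog_arm", "payload": {
  "targets": [
    {"dx": -10,"dy": 0,"dz": 0,"rx": 0,"ry": 0,"rz": 0,"gripper": 1},
    {"dx": -30,"dy": 0,"dz": 0,"rx": 0,"ry": 0,"rz": 0,"gripper": 1},
    {"dx": -55,"dy": 0,"dz": 0,"rx": 0,"ry": 0,"rz": 0,"gripper": 1},
    {"dx": -83,"dy": 1,"dz": 0,"rx": 0,"ry": 0,"rz": 0,"gripper": 1},
    {"dx": -112,"dy": 1,"dz": 0,"rx": 0,"ry": 0,"rz": 0,"gripper": 1},
    {"dx": -141,"dy": 1,"dz": 0,"rx": 0,"ry": 0,"rz": 0,"gripper": 1},
    {"dx": -170,"dy": 1,"dz": 0,"rx": 0,"ry": 0,"rz": 0,"gripper": 1},
    {"dx": -200,"dy": 1,"dz": 0,"rx": 0,"ry": 0,"rz": 0,"gripper": 1}
  ]
}}

```text
t: 19.22
eef_pos: [0.4557, 0.1051, 0.3083]
ee_rot: [3.14, -0.0, -1.568]
force: [0.7, 0.5, -3.7]
width: 0.0369
gripper_force: 30.0
```

Call:
{"api": "jog_arm", "payload": {
  "targets": [
    {"dx": -30,"dy": 0,"dz": 0,"rx": 0,"ry": 0,"rz": 0,"gripper": 1},
    {"dx": -60,"dy": 0,"dz": 0,"rx": 0,"ry": 0,"rz": 0,"gripper": 1},
    {"dx": -90,"dy": 1,"dz": 0,"rx": 0,"ry": 0,"rz": 0,"gripper": 1},
    {"dx": -120,"dy": 1,"dz": 0,"rx": 0,"ry": 0,"rz": 0,"gripper": 1},
    {"dx": -150,"dy": 1,"dz": 0,"rx": 0,"ry": 0,"rz": 0,"gripper": 1},
    {"dx": -180,"dy": 1,"dz": 0,"rx": 0,"ry": 0,"rz": 0,"gripper": 1},
    {"dx": -205,"dy": 1,"dz": 0,"rx": 0,"ry": 0,"rz": 0,"gripper": 1},
    {"dx": -219,"dy": 1,"dz": 0,"rx": 0,"ry": 0,"rz": 0,"gripper": 1}
  ]
}}

```text
t: 19.88
eef_pos: [0.4541, 0.3252, 0.3076]
ee_rot: [3.14, -0.001, -1.567]
force: [0.8, 0.6, -4.2]
width: 0.037
gripper_force: 30.0
```

Call:
{"api": "jog_arm", "payload": {
  "targets": [
    {"dx": 0,"dy": 0,"dz": 0,"rx": 0,"ry": 0,"rz": 0,"gripper": 1},
    {"dx": 0,"dy": 0,"dz": 15,"rx": 0,"ry": 0,"rz": 0,"gripper": 1},
    {"dx": 0,"dy": 0,"dz": 40,"rx": 0,"ry": 0,"rz": 0,"gripper": 1},
    {"dx": 0,"dy": 0,"dz": 70,"rx": 0,"ry": 0,"rz": 0,"gripper": 1},
    {"dx": 0,"dy": 0,"dz": 95,"rx": 0,"ry": 0,"rz": 0,"gripper": 1},
    {"dx": 0,"dy": 0,"dz": 110,"rx": 0,"ry": 0,"rz": 0,"gripper": 1},
    {"dx": 0,"dy": 0,"dz": 115,"rx": 0,"ry": 0,"rz": 0,"gripper": 1},
    {"dx": 0,"dy": 0,"dz": 115,"rx": 0,"ry": 0,"rz": 0,"gripper": 1}
  ]
}}

```text
t: 20.55
eef_pos: [0.4544, 0.3213, 0.1929]
ee_rot: [3.139, -0.003, -1.568]
force: [0.0, -1.1, -2.4]
width: 0.0369
gripper_force: 30.0
```

```bash
python3 -c "
from h import *
move(.4555,.3225,.146,-1.57)
f=grab('side','sd4.png');a=f['frame'][150:320,110:310,::-1];cv2.imwrite('pics/sd4c.png',cv2.resize(a,None,fx=3,fy=3,interpolation=2))
C=cloud(f);I=f['frame'].astype(int)
m=((I[...,0]-I[...,2])>25)&(np.hypot(C[...,0]-.455,C[...,1]-.322)<.06)&(C[...,2]>.03)&(C[...,2]<.22)
P=C[m];print(len(P),np.percentile(P,[1,99],0).round(4))
"
```

```text
d [-1.3 -1.2 46.9] r [ 0.0024 -0.0029  0.0017] |d| 47.0 t 20.55 pos [0.4544 0.3213 0.1929] rot [ 3.139e+00 -3.000e-03 -1.568e+00] w 0.0369
1633 [[0.4198 0.3099 0.0692]
 [0.4733 0.3585 0.2086]]
```

View pics/sd4c.png

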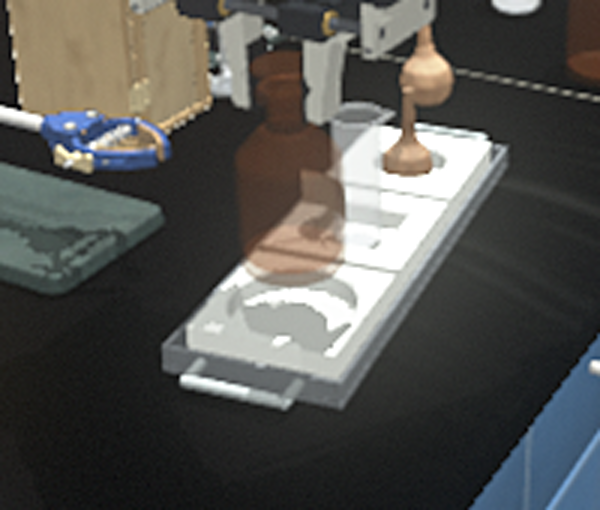

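The bottle hangs upright over the large pocket, and the beaker and bulb are standing in theirs.

Call:
{"api": "jog_arm", "payload": {
  "targets": [
    {"dx": -1,"dy": -1,"dz": 5,"rx": 0,"ry": 0,"rz": 0,"gripper": 1},
    {"dx": -1,"dy": -1,"dz": 15,"rx": 0,"ry": 0,"rz": 0,"gripper": 1},
    {"dx": -1,"dy": -1,"dz": 26,"rx": 0,"ry": 0,"rz": 0,"gripper": 1},
    {"dx": -1,"dy": -1,"dz": 35,"rx": 0,"ry": 0,"rz": 0,"gripper": 1},
    {"dx": -1,"dy": -1,"dz": 42,"rx": 0,"ry": 0,"rz": 0,"gripper": 1},
    {"dx": -1,"dy": -1,"dz": 46,"rx": 0,"ry": 0,"rz": 0,"gripper": 1},
    {"dx": -1,"dy": -1,"dz": 47,"rx": 0,"ry": 0,"rz": 0,"gripper": 1},
    {"dx": -1,"dy": -1,"dz": 47,"rx": 0,"ry": 0,"rz": 0,"gripper": 1}
  ]
}}

```text
t: 21.27
eef_pos: [0.4562, 0.3235, 0.1472]
ee_rot: [3.141, -0.001, -1.568]
force: [0.2, -0.4, -1.8]
width: 0.0367
gripper_force: 30.0
```

Call:
{"api": "jog_arm", "payload": {
  "targets": [
    {"dx": 0,"dy": 0,"dz": 0,"rx": 0,"ry": 0,"rz": 0,"gripper": 1},
    {"dx": 0,"dy": 0,"dz": 0,"rx": 0,"ry": 0,"rz": 0,"gripper": 0.5},
    {"dx": 0,"dy": 0,"dz": 0,"rx": 0,"ry": 0,"rz": 0,"gripper": 0.4},
    {"dx": 0,"dy": 0,"dz": 0,"rx": 0,"ry": 0,"rz": 0,"gripper": 0.3},
    {"dx": 0,"dy": 0,"dz": 0,"rx": 0,"ry": 0,"rz": 0,"gripper": 0.2},
    {"dx": 0,"dy": 0,"dz": 0,"rx": 0,"ry": 0,"rz": 0,"gripper": 0.1},
    {"dx": 0,"dy": 0,"dz": 0,"rx": 0,"ry": 0,"rz": 0,"gripper": 0},
    {"dx": 0,"dy": 0,"dz": 0,"rx": 0,"ry": 0,"rz": 0,"gripper": 0}
  ]
}}

```text
t: 21.93
eef_pos: [0.4563, 0.3236, 0.1477]
ee_rot: [-3.141, 0.0, -1.568]
force: [-0.1, -0.2, -1.4]
width: 0.0778
gripper_force: 0.0
```

Call:
{"api": "jog_arm", "payload": {
  "targets": [
    {"dx": 0,"dy": 0,"dz": -10,"rx": 0,"ry": 0,"rz": 0,"gripper": 0},
    {"dx": 0,"dy": 0,"dz": -30,"rx": 0,"ry": 0,"rz": 0,"gripper": 0},
    {"dx": 0,"dy": 0,"dz": -60,"rx": 0,"ry": 0,"rz": 0,"gripper": 0},
    {"dx": 0,"dy": 0,"dz": -90,"rx": 0,"ry": 0,"rz": 0,"gripper": 0},
    {"dx": 0,"dy": 0,"dz": -115,"rx": 0,"ry": 0,"rz": 0,"gripper": 0},
    {"dx": 0,"dy": 0,"dz": -130,"rx": 0,"ry": 0,"rz": 0,"gripper": 0},
    {"dx": 0,"dy": 0,"dz": -130,"rx": 0,"ry": 0,"rz": 0,"gripper": 0},
    {"dx": 0,"dy": 0,"dz": -130,"rx": 0,"ry": 0,"rz": 0,"gripper": 0}
  ]
}}

```text
t: 22.6
eef_pos: [0.4564, 0.3239, 0.2791]
ee_rot: [-3.14, 0.002, -1.568]
force: [0.5, -0.4, -0.7]
width: 0.0875
gripper_force: 0.0
```

```bash
python3 -c "
from h import *
f=grab('side','sd5.png');a=f['frame'][100:320,110:360,::-1];cv2.imwrite('pics/sd5c.png',cv2.resize(a,None,fx=2.6,fy=2.6,interpolation=2))
f=grab('wrist');C=cloud(f)
for x,y,z in((.455,.322,.16),(.4715,.206,.121)):
  m=(np.hypot(C[...,0]-x,C[...,1]-y)<.05)&(abs(C[...,2]-z)<.012);P=C[m]
  if len(P): print(len(P),np.percentile(P,[1,99],0).round(4))
"
```

```text
1538 [[0.4354 0.3044 0.1564]
 [0.4764 0.3453 0.1619]]
767 [[0.4476 0.1833 0.1095]
 [0.4924 0.2251 0.1228]]
```

View pics/sd5c.png

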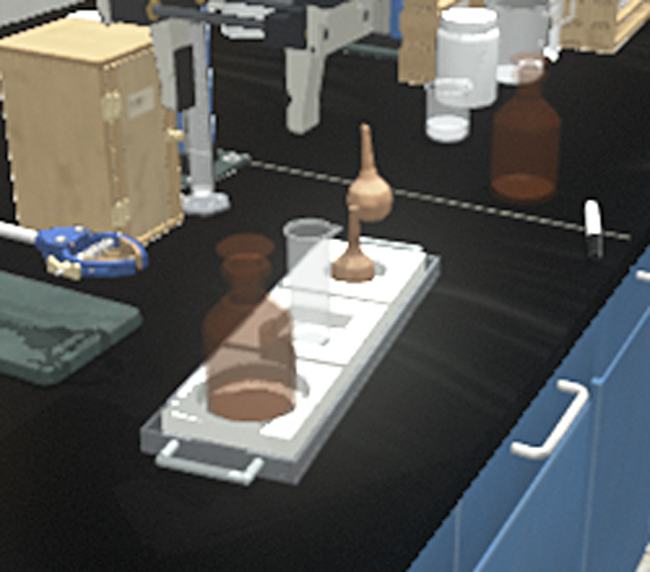

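The bottle at (250,330), beaker and bulb all stand upright in their pockets, and the big bottle, squat beaker and big bulb are still standing. The bottle's top is at z 0.160, centred at (0.456,0.325), so it is down on the pocket floor.

```bash
python3 -c "
from station import arm
print(arm.job_done())"
```

```text
the job is handed in; nothing more can be done
None
```

The small bottle, slim beaker and small bulb each stand upright in their own pockets, the look-alikes were left where they stood, and the job was handed in at about 23 s; the judge gave no verdict.

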